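# Level the router shelf with the foot key

## Robot

A 6-joint arm with a two-finger parallel gripper is mounted at the origin on the work surface. World frame = base frame: x ahead of the robot, y to its left, z up, the work surface at z = 0. Lengths are in m, angles in rad, forces in N, time in s.
With the tool pointing down it reaches from about 0.425 to 0.95 m from the base axis. Payload 3.5 kg.
Tool frame: the origin (TCP) lies at the very end of the fingers, on their centre line; the grasp point (between the pads) lies 19 mm behind it; z points along the fingers, y is the direction in which the jaws open and shut (so a half turn about z gives the same grasp; the last joint's range is limited). The gripper opens to 85 mm and grips with 20 to 120 N. Pads are 22 mm wide; open, the fingers measure 114 mm over their backs; the gripper's body (76 mm by 85 mm) begins 54 mm behind the grasp point. The pads swing forward as they close: fully open they stand 13 mm farther back than shut.
Start: joints at [-1.282, 0.286, 1.577, -0, 1.279, -0.15], TCP at [0.287, -0.611, 0.231] pointing down, gripper open.
Joint ranges: [-2.77, 2.77], [-0.9, 2.22], [0.21, 2.48], [-1.53, 4.67], [0.24, 2.81], [-2.84, 2.84]. Speed limits (rad/s): [2.79, 2.79, 3.14, 3.14, 3.14, 3.14].

## Interface

Orientations are given as a unit quaternion [x, y, z, w].
In Python, from plant import get_state, read_camera, sign_off gives the robot as it stands.
- The arm moves only by the tool step_arm, never from a script. Its argument "targets" is a list that holds one entry, the list of rows, each a list of 5 numbers: the opening, from 0 (shut) to 1 (fully open), then the shift along the tool's x, y, z each as a share of 4 cm, from -1 to 1, then the turn about the tool's z as a share of 5 degrees, from -1 to 1. A call has 1 to 10 rows; each row shifts and turns the commanded pose from where the row before left it, along the tool's axes as they then stand; what a row does not reach is not made up. A row lasts 1/12 s, in which the tool goes at most 41.7 mm and 7.16 degrees, less where a joint would pass 70% of its speed; a pose out of reach is approached as far as the arm can. A call with a number of a shift or a turn outside -1 to 1 is refused whole. A call with a gripper value outside its range is refused whole. The fingers move at their own pace and stop on an object; "squeeze" is the grip in N (left out, the last holds). Time passes only in rows, so rows that do not move let the fingers close. It gives the time, the measured TCP pose, the force and the opening at its end, in the units of the state.
- get_state(): the state, without advancing time (a new reading comes with each control period).
- read_camera(name): name is "scene" or "top" or "wrist"; returns a dict with "pixels" (480x640x3 uint8, red, green, blue), "range_z" (480x640 float32, m along the optical axis (not along the pixel's ray), 0 where there is no reading), "mtx" (3x3 intrinsics, pixels), "rvec" (rotation vector, rad) and "tvec" (3), from world to camera coordinates, as OpenCV has them. Camera axes: x right, y down, z forward; pixel columns grow to the right and rows downward; lengths in m; the calibration is good to about 2 mm. A picture is of the moment at which its call begins.
- sign_off(): hands the job in, once; it reports no verdict.
The state is a dict: "time": time; "qpos": joint angles; "dq": joint speeds; "joint_efforts": joint torques, N m; "eef_pos": TCP position; "tcp_rot": TCP orientation; "contact_force": force on the tool from outside, world axes, zero at the start; "wrist_torque": the same for the moment, N m; "opening": opening from 0.0 (shut) to 1.0 (fully open).
Only numpy, scipy, OpenCV 4.12 (cv2) and the standard library are available. Lean on these libraries where they do the work, as an engineer would, in place of code of your own. Each camera call takes 0.05 s, during which the arm holds its last target.

## Task

The little router shelf sags at the front: take the steel key from its wooden holder, stand it upright in the square socket of the shelf's front levelling foot, and push it down so that its collar presses the sprung spirit level flat on the shelf. Keeping it pressed, turn the key clockwise (seen from above) until the bubble sits midway between the two black lines. Finish there, still gripping the key and still pressing the level flat, and leave the router, the mug and the remote control where they are.

Things in the scene. Friction and masses are not known exactly. Their poses are not given: they have to be found in the camera images.
- key_grip (a point): Middle of the dark upright wing atop the loose steel key (150 to 240 g), where to pinch it: wing 32 mm along the key's x, 12 mm thick along its y, 44 mm tall (z up). This point is 62 mm above the key's tip, 36 mm above the underside of its collar. The key starts upright in its holder, hanging by the collar.
- key_tip (a point): Centre of the lower end of the key, on its axis; axes as the key's. Upward from here: a 14 mm square shank 26 mm long, sides along key x and y, its lowest 3 mm narrowed to 11.5 mm; a round collar 52 mm across, 6 mm thick; a stem 16 mm across, 8 mm tall; then the wing, from 40 to 84 mm.
- holder: Dark wooden block 62 x 62 x 34 mm, fixed to the table, with a 22 mm round bore, 30 mm deep, in the middle of its top, where the key starts. Origin at the centre of its underside.
- socket (a point): Centre of the mouth of the front levelling foot's head: a 24 mm square steel block with a 15 mm square socket 28 mm deep, open upward, about 73 mm above the table, inside the round 39 mm hole in the level. z up; x, y along the socket's sides; turns with the foot. The key fits at any quarter turn, with 4 degrees of play. Its tip is about 20 mm inside when the collar meets the level, 24 mm when the level is flat.
- stand: The shelf's fixed stand on the table; origin on the table below the middle of the shelf, x towards its back. Wooden shelf 240 x 300 mm (x, y), top 60 mm above the table. The front foot's axis is at x = -85 mm. It turns by 1.7 rad between stops with about 0.06 N m of friction and stays where it is left; clockwise seen from above raises the shelf's front; 0.4 to 1.25 rad clockwise is needed.
- level (a joint): How far the spirit level is pressed, rad: 0 propped by its spring, 0.0286 flat on the shelf. Aluminium bar 180 x 60 x 16 mm along the shelf's middle, hinged near its back end; its front end, round the foot's head, is propped up 4 mm. Flat takes about 7 N there; 10 to 20 N holds it well. The bubble reads true only when flat; propped up, the bubble stands at the front end.
- vial_mid (a point): Middle of the top of the level's vial, a yellow-green tube 18 mm thick and 60 mm long along x, half sunk in the level, 85 mm behind (farther from the robot than) the socket. Two black lines stand 8.5 mm to either side of it. x along the level, away from the socket; z up.
- bubble_mid (a point): Middle of the whitish round bubble, 12 mm across, at the top of the vial. It moves along the vial's x. With the level flat it starts 4 to 15 mm behind (+x of) the middle and comes forward (-x) 12 mm per rad of clockwise foot turn; turned too far it runs over to the front (then turn back). It settles within about 2 s.
- router: White router 130 x 85 x 28 mm with two short upright aerials (62 mm high) at its back, loose on the shelf's left part. Origin at the centre of its underside. To be left alone.
- mug: White mug, 80 mm across, 90 mm tall, on the table. Origin at the centre of its underside. To be left alone.
- remote: Black remote control 160 x 45 x 18 mm lying on the table. Origin at the centre of its underside. To be left alone.
There are look-alikes about, which are no part of the job. Of the things that look like the part that bears key_grip, the smallest one is meant.

How it is judged:
On the way, in this order (a step that is already met when the one before it is completed fails the run):
1. the key stands in the foot's socket (horizontal distance between key_tip and socket below 0.004 m and z of key_tip in the frame of socket below -0.014 m and angle between key_tip's own z axis and vertical below 0.12 rad), for 0.1 s.
2. with the level pressed flat, the bubble stays midway between the lines (all of step 1 and value of joint level above 0.0235 rad and x of bubble_mid in the frame of vial_mid between -0.003 and 0.003 m), for 1 s.
At the end, for the whole second after the job is handed in: The gripper still grips the key (over 2 N); the key stands upright (within 0.12 rad) in the foot's socket, tip over 14 mm deep and within 4 mm of its axis; the level is still pressed flat (joint over 0.0235 rad of 0.0286); the bubble's middle is within 3 mm of the vial's middle (all of step 2 and contact force between the fingers and key above 2 N); the arm keeps its last pose, push and grip.
It fails at once if the router is pushed aside or tipped (distance of router from where it was at the start of the episode above 0.03 m or angle between router's own z axis and vertical above 0.35 rad).
It fails at once if the mug is pushed aside or tipped (distance of mug from where it was at the start of the episode above 0.03 m or angle between mug's own z axis and vertical above 0.35 rad).
It fails at once if the remote control is pushed aside or tipped (distance of remote from where it was at the start of the episode above 0.03 m or angle between remote's own z axis and vertical above 0.35 rad).
It also fails if it takes over 54 s, if anything falls off the work surface, if the arm or the gripper's body presses on something with over 40 N, if the wrist force passes 120 N, or if a joint passes its speed limit or range.

## Working session

There is one attempt and no reset: what is moved stays moved. The work goes in short steps, Python scripts to look and compute and a tool call to move; the robot and the scene stay as the last step left them, time stands still between calls to the robot, and variables do not carry over. Pictures are saved under pics/ and viewed, and the job is handed in when it is done.

Besides the shell and the picture viewer there is one more tool, called after "Request:" by a JSON object that holds its "api" and its "payload". step_arm: Moves the arm, as the interface text tells. Shift numbers are shares of 4 cm and turn numbers shares of 5 degrees, none past 1 either way. Its arguments: {"type":"object","properties":{"targets":{"type":"array"},"squeeze":{"type":"number"}},"required":["targets"]}

```bash
mkdir -p pics; ls; python3 - <<'E'
from plant import *
import cv2,numpy as np
s=get_state();print(s)
for n in ["scene","top","wrist"]:
    c=read_camera(n)
    cv2.imwrite(f"pics/{n}0.png",c["pixels"][:,:,::-1])
    np.savez(f"{n}0.npz",**c)
    R=cv2.Rodrigues(np.array(c["rvec"],float))[0]
    print(n,c["mtx"],(-R.T@np.array(c["tvec"]).ravel()).round(3))
E
```

```text
pics
{'time': 0.0, 'qpos': array([-1.28201161e+00,  2.87201399e-01,  1.57820401e+00, -1.14624657e-05,
        1.27860835e+00, -1.49988215e-01]), 'dq': array([-0.00035343,  0.00040739, -0.00048971, -0.0011019 , -0.0012508 ,
        0.00121771]), 'joint_efforts': array([-2.10605838e-03, -4.05982983e+01, -2.92625624e+01, -2.46744294e-04,
        5.77288694e-03,  9.48431307e-07]), 'eef_pos': array([ 0.28659766, -0.61039404,  0.22990874]), 'tcp_rot': array([ 9.76030081e-01,  2.17632296e-01, -8.94161365e-05, -1.20726123e-03]), 'contact_force': array([0.08019323, 0.25596689, 0.30159133]), 'wrist_torque': array([ 0.00930111, -0.00230305,  0.04037151]), 'opening': 0.9987333317456224}
scene [[458.54950564   0.         325.63647776]
 [  0.         458.54950564 238.08708141]
 [  0.           0.           1.        ]] [ 1.028 -0.429  0.676]
top [[442.60762773   0.         309.41849323]
 [  0.         442.60762773 237.68948969]
 [  0.           0.           1.        ]] [ 0.489 -0.056  0.992]
wrist [[401.60544198   0.         312.48830442]
 [  0.         401.60544198 243.45989834]
 [  0.           0.           1.        ]] [ 0.349 -0.582  0.372]
```

View pics/scene0.png

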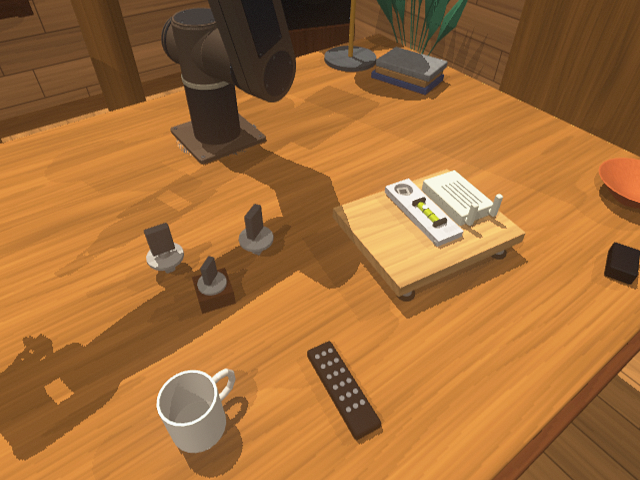

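View pics/top0.png

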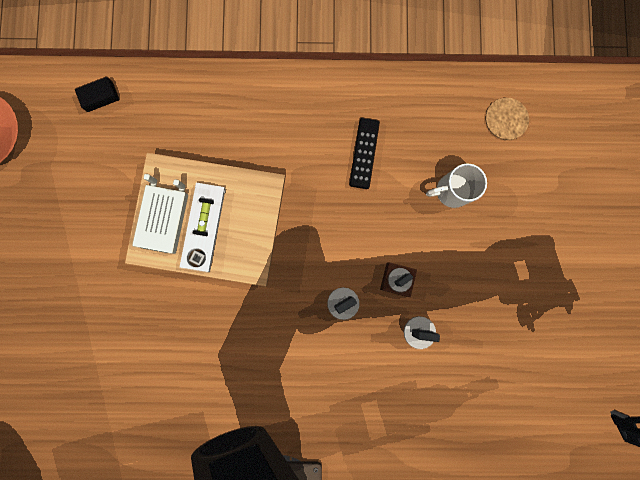

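View pics/wrist0.png

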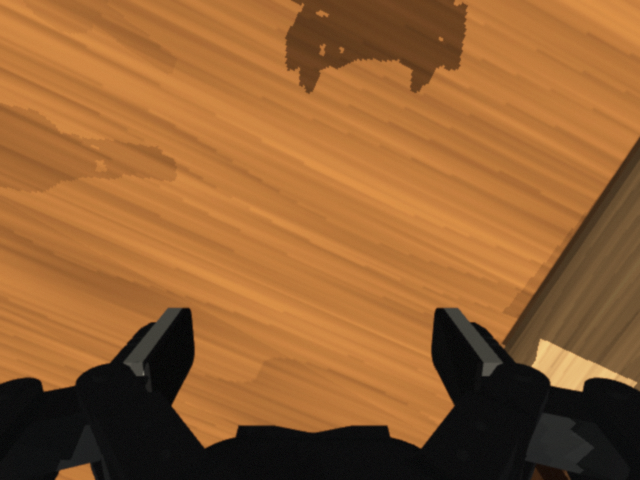

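Top view candidates for the key are A at (402,280), standing in a dark wooden block, B at (344,303) and C at (421,333), the last two on grey discs on the table. By the description I choose A, in the holder. I'll check it in a close crop and measure the sizes.

```bash
cat > h.py <<'E'
import numpy as np,cv2
def cam(c):
    K=np.array(c["mtx"]);R=cv2.Rodrigues(np.array(c["rvec"],float).ravel())[0];t=np.array(c["tvec"],float).ravel();return K,R,t
def cloud(c):
    K,R,t=cam(c);z=c["range_z"];v,u=np.mgrid[0:480,0:640]
    P=np.stack([(u-K[0,2])/K[0,0]*z,(v-K[1,2])/K[1,1]*z,z],-1)
    W=(P-t)@R; W[z<=0]=np.nan
    return W
def onplane(c,uv,h):
    K,R,t=cam(c);uv=np.atleast_2d(np.array(uv,float))
    d=np.c_[(uv-K[[0,1],[2,2]])/K[[0,1],[0,1]],np.ones(len(uv))]@R;o=-R.T@t
    return o+d*((h-o[2])/d[:,2])[:,None]
def proj(c,P):
    K,R,t=cam(c);return cv2.projectPoints(np.atleast_2d(np.array(P,float)),np.array(c["rvec"],float),t,K,None)[0][:,0]
E
python3 - <<'E'
from h import *
c=dict(np.load("top0.npz"));s=dict(np.load("scene0.npz"))
W=cloud(c)
im=c["pixels"][:,:,::-1]
a=cv2.resize(im[240:360,310:460],None,fx=5.2,fy=4.9,interpolation=cv2.INTER_CUBIC)
cv2.imwrite("pics/crop1.png",a[:590])
b=cv2.resize(s["pixels"][190:320,130:290,::-1],None,fx=4.5,fy=4.5,interpolation=cv2.INTER_CUBIC)
cv2.imwrite("pics/crop2.png",b)
for n,(u,v) in dict(A=(402,280),B=(344,303),C=(421,333)).items():
    w=W[v-28:v+28,u-28:u+28]; m=w[...,2]>0.03
    print(n,"maxz",np.nanmax(w[...,2]))
    zt=np.nanpercentile(w[...,2][m],97)
    m=w[...,2]>zt-0.012
    P=w[m][:,:2]; r=cv2.minAreaRect((P*1000).astype(np.float32));print(zt,m.sum(),r, np.median(w[m],axis=0))
    print(np.histogram(w[...,2],bins=np.arange(-0.005,0.14,0.01))[0])
E
```

```text
A maxz 0.09600213141039522
0.09314815565302727 104 ((486.8661193847656, -260.4932861328125), (12.390161514282227, 31.611474990844727), 36.57838439941406) [ 0.48776107 -0.25930454  0.09188553]
[2218   34   26  253  447    9   13   12   14   97    2    0    0    0]
B maxz 0.11513573823439657
0.11269082274042391 178 ((435.99322509765625, -137.87954711914062), (15.802738189697266, 41.88649368286133), 31.261587142944336) [ 0.43591647 -0.13779441  0.11095429]
[2302   14    0    0  531   47    8   11    9   11    8  174    1    0]
C maxz 0.11516563099068222
0.1124522629844548 187 ((375.9244079589844, -300.8483581542969), (42.53571319580078, 15.789502143859863), 83.56472778320312) [ 0.37660058 -0.29971871  0.11088581]
[2239   12    0    0  541   56   17   17   17   21   16  179    1    0]
```

View pics/crop1.png

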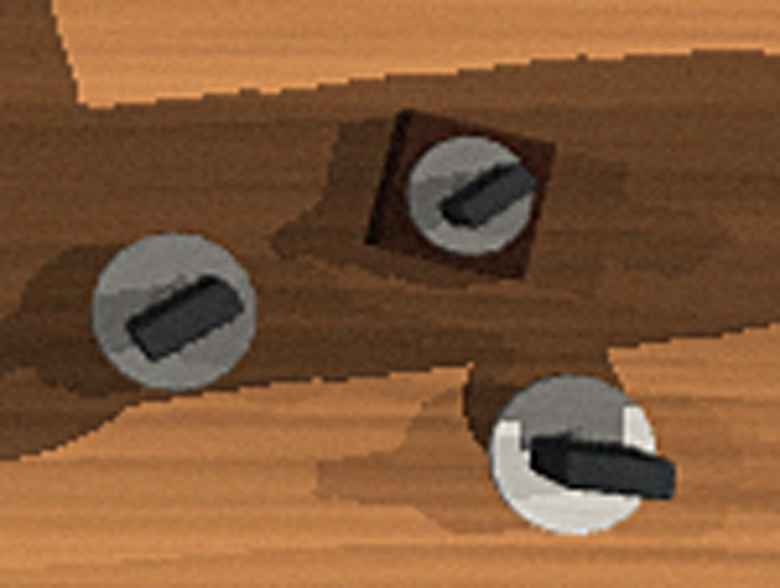

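View pics/crop2.png

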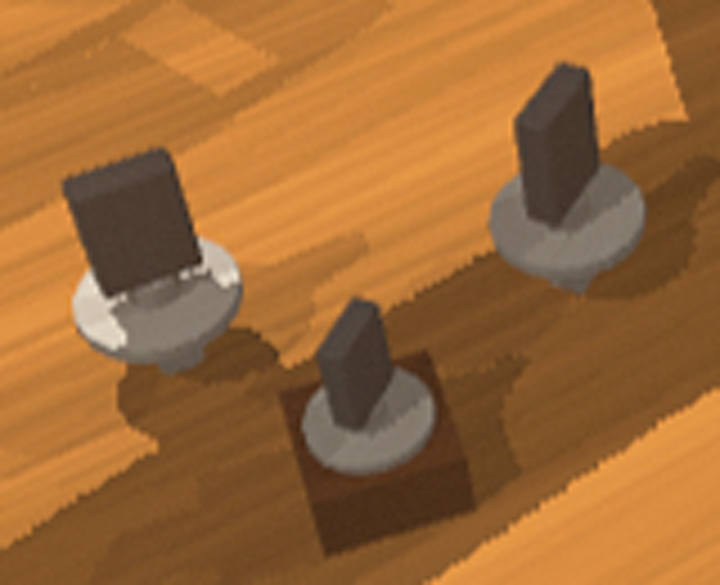

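The crops show that A, in the dark wooden block, has the smallest wing (32×12 mm measured; B and C are 42×16 mm), so A is the key. Next is the socket and level.

```bash
python3 - <<'E'
from h import *
c=dict(np.load("top0.npz"));s=dict(np.load("scene0.npz"))
W=cloud(c)
im=c["pixels"][:,:,::-1]
cv2.imwrite("pics/crop3.png",cv2.resize(im[170:280,160:240],None,fx=5.4,fy=5.4,interpolation=cv2.INTER_CUBIC))
cv2.imwrite("pics/crop4.png",cv2.resize(s["pixels"][160:260,360:500,::-1],None,fx=5.4,fy=5.4,interpolation=cv2.INTER_CUBIC))
for uv in [(196,258),(190,258),(203,258),(196,251),(196,268),(206,195),(200,235),(250,200),(225,180),(222,270)]: print(uv,W[uv[1],uv[0]].round(4))
print(onplane(c,[(196.5,258)],0.073))
E
```

```text
(196, 258) [0.5289 0.1771 0.0421]
(190, 258) [0.5274 0.1813 0.0753]
(203, 258) [0.528  0.1561 0.0684]
(196, 251) [0.5423 0.1705 0.0707]
(196, 268) [0.5069 0.1674 0.0791]
(206, 195) [0.6596 0.1522 0.0754]
(200, 235) [0.5751 0.1614 0.0783]
(250, 200) [0.6525 0.0619 0.0605]
(225, 180) [0.6956 0.1163 0.0587]
(222, 270) [0.5036 0.1183 0.0559]
[[0.52764708 0.16848772 0.073     ]]
```

View pics/crop3.png

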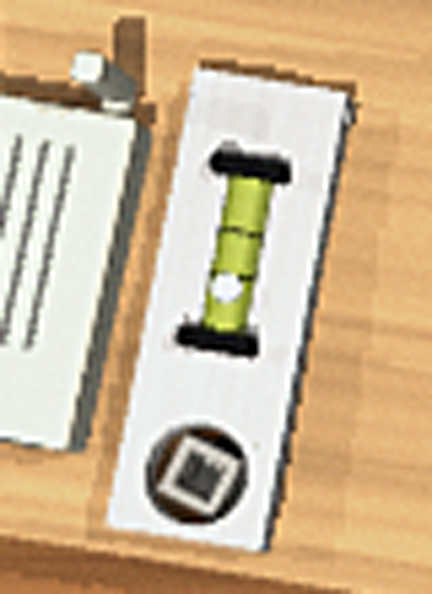

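View pics/crop4.png

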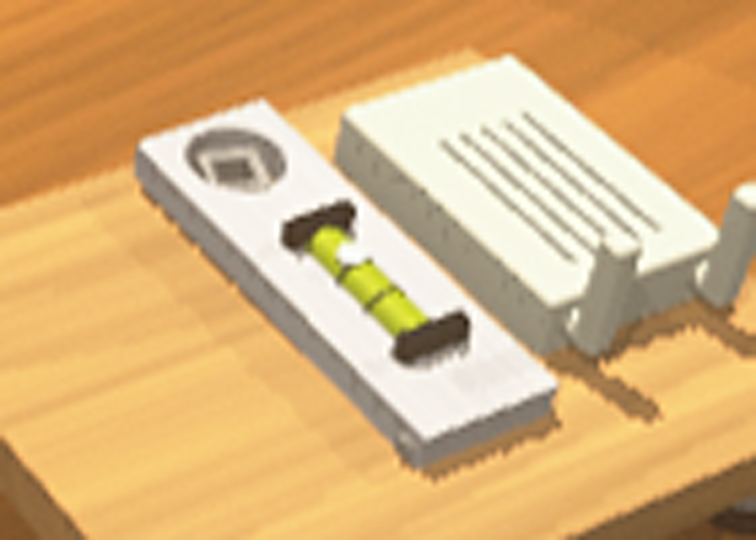

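A wrist look at the socket will follow later. The socket is near (0.528, 0.168) at z 0.073. First I move over key A.

Request:
{"api": "step_arm", "payload": {"targets": [[[1,0.69,-0.48,0,-1],[1,0.62,-0.54,0,-1],[1,0.62,-0.54,0,-1],[1,0.5,-0.66,0,-1],[1,0.5,-0.66,0,-1],[1,0.37,-0.74,0,-1],[1,0.37,-0.74,0,-1],[1,0.23,-0.8,0,-1],[1,0.23,-0.8,0,-1],[1,0.08,-0.83,0,-1]]], "squeeze": 40}}

```text
time: 0.98
eef_pos: [0.2079, -0.3313, 0.2306]
tcp_rot: [0.79, 0.613, 0.0, -0.0]
contact_force: [-1.1, -0.2, 0.5]
opening: 0.996
```

```bash
cat >> h.py <<'E'
from scipy.spatial.transform import Rotation as Ro
def go(p,yaw=None,n=1):
    """shift in tool units from present pose to p, and turn units to yaw(deg of tool x)"""
    from plant import get_state
    s=get_state();R=Ro.from_quat(s["tcp_rot"]).as_matrix()
    y=np.degrees(np.arctan2(R[1,0],R[0,0]))
    d=R.T@(np.array(p)-s["eef_pos"])/0.04
    print("pos",s["eef_pos"].round(4),"yaw",y.round(2),"tilt",np.degrees(np.arccos(-R[2,2])).round(2),"q6",np.degrees(s["qpos"][5]).round(1),"F",np.round(s["contact_force"],1),"open",round(s["opening"],3),"t",round(s["time"],2))
    print("total units",d.round(3),"norm",np.linalg.norm(d).round(2), "turn units", None if yaw is None else round(-(((yaw-y+180)%360)-180)/5,3))
E
python3 -c "
from h import *
go([0.487,-0.26,0.2],126.6)"
```

```text
pos [ 0.2079 -0.3313  0.2306] yaw 75.55 tilt 0.07 q6 -58.4 F [-1.1 -0.2  0.5] open 0.996 t 0.98
total units [3.466 6.313 0.767] norm 7.24 turn units -10.21
```

Request:
{"api": "step_arm", "payload": {"targets": [[[1,0.43,0.79,0.1,0],[1,0.43,0.79,0.1,0],[1,0.43,0.79,0.1,0],[1,0.43,0.79,0.1,0],[1,0.43,0.79,0.1,0],[1,0.43,0.79,0.1,0],[1,0.43,0.79,0.1,0],[1,0.43,0.79,0.07,0],[1,0,0,0,-1],[1,0,0,0,-1]]]}}

```text
time: 1.82
eef_pos: [0.4891, -0.2642, 0.1993]
tcp_rot: [0.734, 0.679, -0.0, -0.001]
contact_force: [-0.6, -0.1, -0.3]
opening: 1.002
```

Request:
{"api": "step_arm", "payload": {"targets": [[[1,0,0,0,-1],[1,0,0,0,-1],[1,0,0,0,-1],[1,0,0,0,-1],[1,0,0,0,-1],[1,0,0,0,-1],[1,0,0,0,-1],[1,0,0,0,-1],[1,0,0,0,0],[1,0,0,0,0]]]}}

```text
time: 2.65
eef_pos: [0.4877, -0.2653, 0.2002]
tcp_rot: [0.462, 0.887, 0.0, -0.0]
contact_force: [-0.5, -0.3, 0.2]
opening: 1.001
```

```bash
python3 - <<'E'
from h import *
from plant import *
go([0.487,-0.26,0.051],126.6)
for n in ["wrist","top"]:
    c=read_camera(n);np.savez(n+"1.npz",**c);cv2.imwrite(f"pics/{n}1.png",c["pixels"][:,:,::-1])
E
```

```text
pos [ 0.4877 -0.2653  0.2002] yaw 125.01 tilt 0.03 q6 -74.0 F [-0.5 -0.3  0.2] open 1.001 t 2.65
total units [0.116 0.063 3.731] norm 3.73 turn units -0.317
```

View pics/wrist1.png

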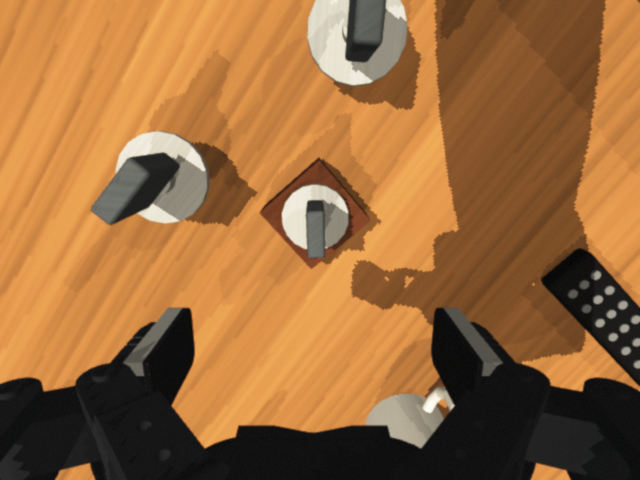

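The wrist view shows the key in its block, with the collar centre at about (315,217) and the wing, nearly aligned with tool x, at (316,230). The remote and the mug's handle are clear of the fingers. I'll measure the wing and collar.

```bash
python3 - <<'E'
from h import *
for n,(u,v) in dict(wrist1=(316,225),top0=(402,280)).items():
    c=dict(np.load(n+".npz"));W=cloud(c);h=60 if n[0]=='w' else 18
    sl=(slice(v-h,v+h),slice(u-h,u+h));w=W[sl];px=c["pixels"][sl].astype(int)
    m=(w[...,2]>0.084)&(w[...,2]<0.1)
    P=w[m];q=P[:,:2];print(n,m.sum(),P.mean(0).round(4),cv2.minAreaRect((q*1000).astype(np.float32)))
    e,V=np.linalg.eigh(np.cov(q.T));print("pca yaw",np.degrees(np.arctan2(V[1,1],V[0,1])))
    m=(w[...,2]>0.037)&(w[...,2]<0.044); q=w[m]
    (x,y),r=cv2.minEnclosingCircle((q[:,:2]*1000).astype(np.float32));print("collar",x,y,r,m.sum())
    m=((w[...,2]>0.029)&(w[...,2]<0.036)); q=w[m]
    print("holder",cv2.minAreaRect((q[:,:2]*1000).astype(np.float32)))
E
```

```text
wrist1 894 [ 0.4861 -0.2607  0.091 ] ((486.56536865234375, -261.59759521484375), (11.707096099853516, 31.823394775390625), 35.33899688720703)
pca yaw 126.30463678879907
collar 486.8750915527344 -261.6556396484375 25.981414794921875 2507
holder ((487.0057067871094, -261.8228759765625), (62.256866455078125, 62.32319641113281), 76.00251007080078)
top0 99 [ 0.4872 -0.2599  0.0918] ((486.866943359375, -260.49444580078125), (12.390161514282227, 31.608623504638672), 36.57838439941406)
pca yaw 127.67125729306188
collar 491.2247619628906 -255.9100341796875 37.580169677734375 324
holder ((486.9703369140625, -260.7294921875), (63.00920486450195, 61.82764434814453), 75.89509582519531)
```

```bash
python3 -c "
from h import *
go([0.4867,-0.2611,0.051],126)"
```

```text
pos [ 0.4877 -0.2653  0.2004] yaw 125.04 tilt 0.02 q6 -74.1 F [ 0.4 -0.2 -0.3] open 1.004 t 2.75
total units [0.1   0.04  3.734] norm 3.74 turn units -0.192
```

Request:
{"api": "step_arm", "payload": {"targets": [[[1,0.1,0.04,0.6,-0.19],[1,0,0,0.8,0],[1,0,0,0.8,0],[1,0,0,0.8,0],[1,0,0,0.5,0],[1,0,0,0.23,0],[1,0,0,0,0],[0.5,0,0,0,0],[0,0,0,0,0],[0,0,0,0,0]]], "squeeze": 50}}

```text
time: 3.58
eef_pos: [0.4882, -0.2622, 0.0535]
tcp_rot: [0.453, 0.891, -0.0, 0.002]
contact_force: [-0.1, -0.3, 0.4]
opening: 0.605
```

Request:
{"api": "step_arm", "payload": {"targets": [[[0,0,0,0,0],[0,0,0,0,0],[0,0,0,0,0],[0,0,0,0,0],[0,0,0,0,0],[0,0,0,0,0]]]}}

```text
time: 4.08
eef_pos: [0.4874, -0.2616, 0.0522]
tcp_rot: [0.453, 0.891, -0.0, 0.001]
contact_force: [-0.7, 1.1, 3.6]
opening: 0.134
```

```bash
python3 - <<'E'
from h import *
from plant import *
go([0.4867,-0.2611,0.051],126)
for n in ["wrist"]:
    c=read_camera(n);np.savez(n+"2.npz",**c);cv2.imwrite(f"pics/{n}2.png",c["pixels"][:,:,::-1])
E
```

```text
pos [ 0.4874 -0.2616  0.0522] yaw 126.09 tilt 0.08 q6 -74.8 F [-0.7  1.1  3.6] open 0.134 t 4.08
total units [ 0.02  -0.006  0.03 ] norm 0.04 turn units 0.019
```

View pics/wrist2.png

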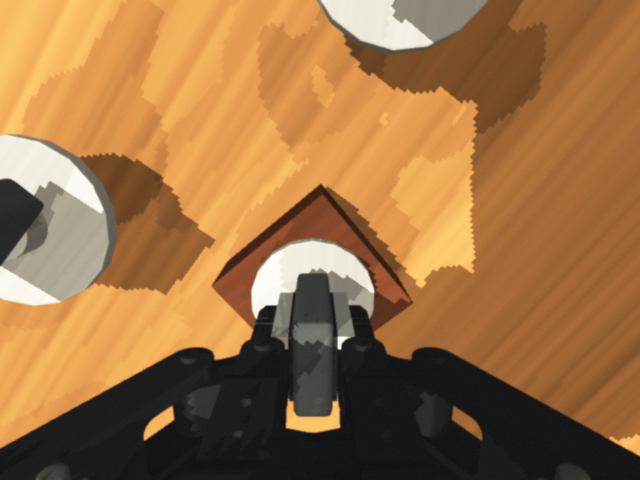

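The key is gripped, with the wing between the pads at (313,340) and an opening of 0.134 (about 11.4 mm). I'll lift it straight up.

Request:
{"api": "step_arm", "payload": {"targets": [[[0,0,0,-0.2,0],[0,0,0,-0.4,0],[0,0,0,-0.6,0],[0,0,0,-0.6,0],[0,0,0,-0.6,0],[0,0,0,-0.6,0],[0,0,0,-0.5,0],[0,0,0,-0.3,0]]]}}

```text
time: 4.8
eef_pos: [0.487, -0.2614, 0.2053]
tcp_rot: [0.453, 0.891, -0.0, 0.001]
contact_force: [1.1, -0.2, -1.2]
opening: 0.132
```

```bash
python3 - <<'E'
from h import *
go([0.528,0.1685,0.21],157)
E
```

```text
pos [ 0.487  -0.2614  0.2053] yaw 126.09 tilt 0.1 q6 -74.8 F [ 1.1 -0.2 -1.2] open 0.132 t 4.8
total units [ 8.081  7.158 -0.127] norm 10.8 turn units -6.182
```

Request:
{"api": "step_arm", "payload": {"targets": [[[0,0,0,0,-0.5],[0,0,0,0,-1],[0,0,0,0,-1],[0,0,0,0,-1],[0,0,0,0,-1],[0,0,0,0,-1],[0,0,0,0,-0.68],[0,0.1,0.4,0,0],[0,0.12,0.7,0,0],[0,0.13,0.8,0,0]]]}}

```text
time: 5.63
eef_pos: [0.5027, -0.1855, 0.2018]
tcp_rot: [0.201, 0.98, 0.0, -0.001]
contact_force: [0.7, 0.0, -1.6]
opening: 0.132
```

Request:
{"api": "step_arm", "payload": {"targets": [[[0,0.13,0.8,0,0],[0,0.13,0.8,0,0],[0,0.13,0.8,0,0],[0,0.13,0.8,0,0],[0,0.13,0.8,0,0],[0,0.13,0.8,0,0],[0,0.13,0.8,0,0],[0,0.13,0.8,0,0],[0,0.13,0.8,0,0],[0,0.12,0.5,0,0]]]}}

```text
time: 6.47
eef_pos: [0.5759, 0.1206, 0.2019]
tcp_rot: [0.199, 0.98, 0.0, -0.001]
contact_force: [-0.2, -0.5, -1.9]
opening: 0.136
```

Request:
{"api": "step_arm", "payload": {"targets": [[[0,0.1,0.3,0,0],[0,0,0,0,0],[0,0,0,0,0],[0,0,0,0,0],[0,0,0,0,0]]]}}

```text
time: 6.88
eef_pos: [0.5773, 0.1292, 0.203]
tcp_rot: [0.2, 0.98, -0.0, -0.0]
contact_force: [-0.1, -0.5, -2.5]
opening: 0.131
```

```bash
python3 - <<'E'
from h import *
from plant import *
go([0.528,0.1685,0.21],157)
for n in ["wrist","top","scene"]:
    c=read_camera(n);np.savez(n+"3.npz",**c);cv2.imwrite(f"pics/{n}3.png",c["pixels"][:,:,::-1])
E
```

```text
pos [0.5773 0.1292 0.203 ] yaw 156.9 tilt 0.05 q6 -64.1 F [-0.1 -0.5 -2.5] open 0.131 t 6.88
total units [ 1.519  0.42  -0.174] norm 1.59 turn units -0.019
```

View pics/wrist3.png

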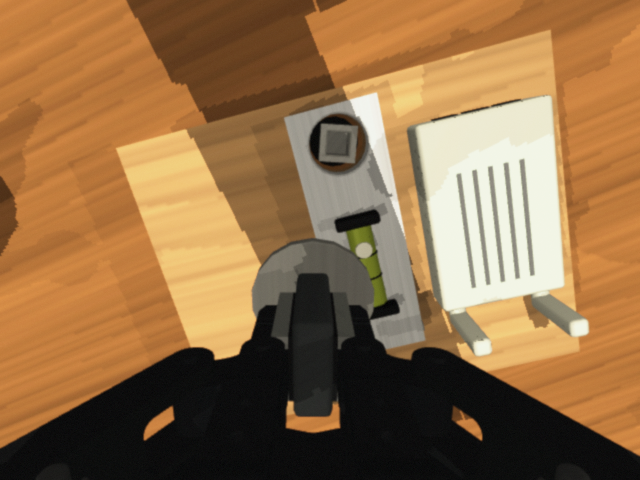

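View pics/top3.png

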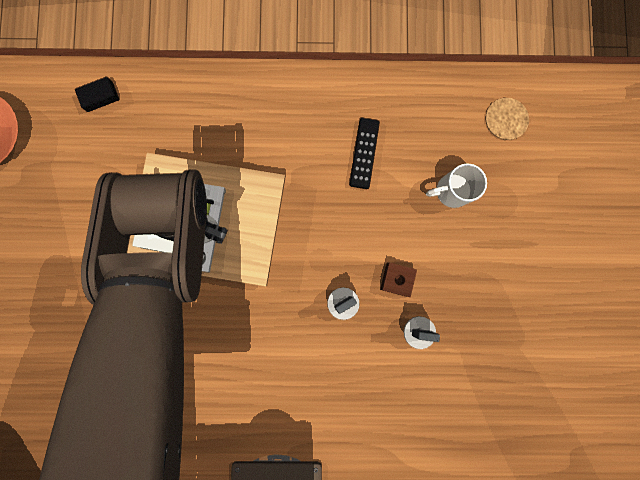

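View pics/scene3.png

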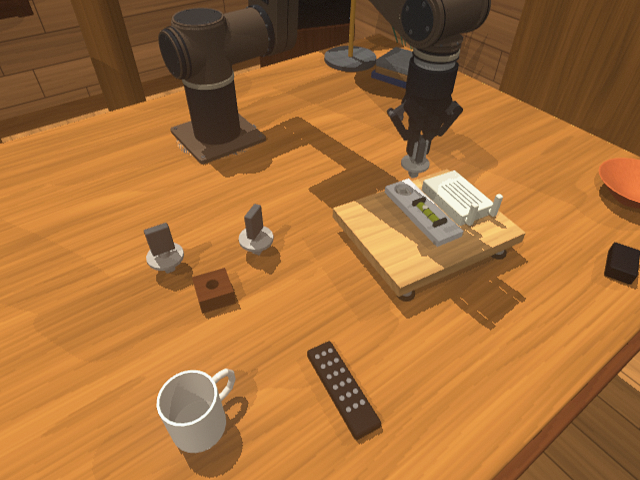

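The wrist view shows the foot's head at about (338,142) inside the level's hole, slightly rotated from the image axes. The scene view shows the vial clearly at (430,211). I'll measure the socket's centre and yaw.

```bash
python3 - <<'E'
from h import *
c=dict(np.load("wrist3.npz"));W=cloud(c);im=c["pixels"][:,:,::-1]
cr=im[105:180,300:380];cv2.imwrite("pics/crop5.png",cv2.resize(cr,None,fx=7,fy=7,interpolation=cv2.INTER_CUBIC))
sl=(slice(105,180),slice(300,380));w=W[sl]
print(np.round(w[10:70:6,38,2],4), np.round(w[37,5:75:5,2],4))
m=((w[...,2]>0.068)&(w[...,2]<0.078)).astype(np.uint8)
v,u=np.mgrid[105:180,300:380]
m[np.hypot(u-338,v-142)>24]=0
n,l,st,ce=cv2.connectedComponentsWithStats(m)
for i in range(1,n):
    if st[i,4]>80:
        q=w[l==i]; print(st[i],"z",np.median(q[:,2]),cv2.minAreaRect((q[:,:2]*1000).astype(np.float32)))
# inside of hole
m=((w[...,2]<0.062)).astype(np.uint8);n,l,st,ce=cv2.connectedComponentsWithStats(m)
for i in range(1,n):
    if st[i,4]>30: print("low",st[i],ce[i]+[300,105],np.median(w[l==i],0).round(4))
E
```

```text
[-0.0004  0.0077  0.0729  0.0437  0.0446  0.0437  0.0457  0.0722  0.0085
 -0.0017] [ 0.0779  0.0079  0.0081  0.0724  0.0717  0.0441  0.0455  0.0438  0.0452
  0.0728  0.0718 -0.0002  0.0526  0.0779]
[ 19  19  39  39 829] z 0.0719501519082238 ((528.1677856445312, 167.69561767578125), (24.03426170349121, 24.09189224243164), 63.58671951293945)
low [  0   0  29   8 124] [309.7016129  107.22580645] [0.4995 0.1589 0.0578]
low [   9    9   57   58 1228] [336.53664495 141.93403909] [0.529  0.1694 0.0077]
low [ 26  26  23  24 481] [337.26611227 142.81496881] [0.5291 0.1687 0.0443]
```

View pics/crop5.png

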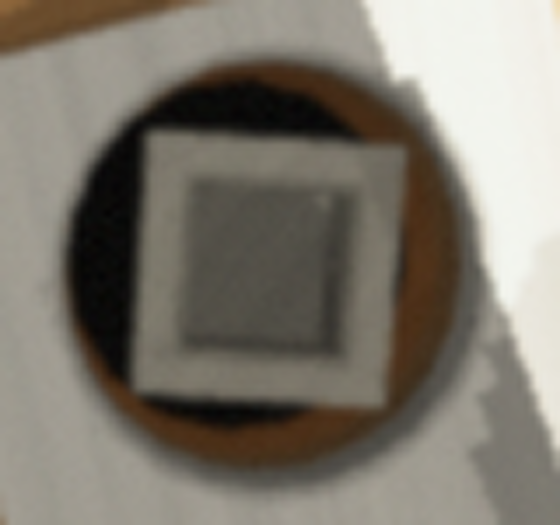

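```bash
python3 - <<'E'
from h import *
from scipy.optimize import least_squares
c=dict(np.load("wrist3.npz"));W=cloud(c);im=c["pixels"].astype(int)
tcp=np.array([0.5773,0.1292,0.2030]);a=np.radians(156.9)
X=np.array([np.cos(a),np.sin(a),0]);Y=np.array([np.sin(a),-np.cos(a),0]);T=np.stack([X,Y,[0,0,-1]],1)
L=(W-tcp)@T*1000  # tool frame mm
v,u=np.mgrid[0:480,0:640]
reg=(u>240)&(u<385)&(v>230)&(v<345)
mc=reg&(np.abs(L[...,2]-11)<5)&(np.hypot(L[...,0],L[...,1])<40)
P=L[mc];print("collar pts",mc.sum(),"z",np.median(P[:,2]))
A=np.c_[P[:,:2],np.ones(len(P))];k=np.linalg.lstsq(A,P[:,2],rcond=None)[0];print("collar plane slope rad",k)
# boundary of collar: outermost points by angle, front half
cnt=max(cv2.findContours(mc.astype(np.uint8),0,cv2.CHAIN_APPROX_NONE)[0],key=len)[:,0]
B=np.array([L[y,x,:2] for x,y in cnt]);
r=least_squares(lambda p:np.hypot(B[:,0]-p[0],B[:,1]-p[1])-26,[0,0],loss="soft_l1",f_scale=.5).x
g=np.abs(np.hypot(B[:,0]-r[0],B[:,1]-r[1])-26)<1;print("collar ctr in tool mm",r,g.sum(),len(B))
mw=(u>285)&(u<345)&(v>265)&(v<425)&(L[...,2]<-38)&(L[...,2]>-50)
P=L[mw];print("wing top",mw.sum(),P.mean(0),cv2.minAreaRect(P[:,:2].astype(np.float32)))
# grip wing opening check + socket from top0
t=dict(np.load("top0.npz"));Wt=cloud(t)
w=Wt[240:275,180:215];m=(w[...,2]>0.069)&(w[...,2]<0.0745)
vv,uu=np.mgrid[240:275,180:215];m&=np.hypot(uu-196.5,vv-258)<9
q=w[m];print("top head",m.sum(),cv2.minAreaRect((q[:,:2]*1000).astype(np.float32)),q.mean(0))
E
```

```text
collar pts 5141 z 12.86059956165725
collar plane slope rad [ 8.64303007e-03 -1.82735980e-04  1.27892429e+01]
collar ctr in tool mm [-0.52403788 -0.65239819] 213 387
wing top 3999 [  1.35210122  -0.07656351 -39.85187634] ((0.6733522415161133, -0.12486457824707031), (32.15054702758789, 16.55714988708496), 0.4431082606315613)
top head 78 ((525.3648071289062, 170.11378479003906), (24.176776885986328, 30.449234008789062), 64.43897247314453) [0.52783976 0.1689584  0.07228224]
```

```bash
python3 - <<'E'
from h import *
go([0.528,0.1683,0.128],153.3)
c=dict(np.load("wrist3.npz"));W=cloud(c)
for uv in [(420,135),(430,300),(540,110),(500,230)]: print(uv,W[uv[1],uv[0]].round(3))
E
```

```text
pos [0.5776 0.1295 0.2034] yaw 156.9 tilt 0.01 q6 -64.1 F [ 0.9  0.2 -2. ] open 0.137 t 7.03
total units [1.521 0.407 1.884] norm 2.46 turn units 0.721
(420, 135) [0.543 0.216 0.085]
(430, 300) [0.666 0.19  0.058]
(540, 110) [0.558 0.289 0.085]
(500, 230) [0.621 0.245 0.087]
```

Request:
{"api": "step_arm", "payload": {"targets": [[[0,0.25,0.07,0,0],[0,0.45,0.12,0,0],[0,0.45,0.12,0,0],[0,0.25,0.07,0,0],[0,0.12,0.03,0,0.36],[0,0,0,0.3,0.36],[0,0,0,0.6,0],[0,0,0,0.6,0],[0,0,0,0.3,0],[0,0,0,0,0]]]}}

```text
time: 7.87
eef_pos: [0.5252, 0.169, 0.1277]
tcp_rot: [0.23, 0.973, -0.001, -0.003]
contact_force: [-0.9, -0.4, -3.5]
opening: 0.136
```

Request:
{"api": "step_arm", "payload": {"targets": [[[0,0,0,0,0],[0,0,0,0,0],[0,0,0,0,0]]]}}

```text
time: 8.12
eef_pos: [0.5293, 0.1695, 0.1333]
tcp_rot: [0.23, 0.973, 0.001, 0.002]
contact_force: [0.5, 0.2, -1.9]
opening: 0.134
```

```bash
python3 - <<'E'
from h import *
from plant import *
go([0.528,0.1683,0.112],153.3)
for n in ["wrist","scene"]:
    c=read_camera(n);np.savez(n+"4.npz",**c)
    im=c["pixels"][:,:,::-1]
    if n=="scene": im=cv2.resize(im[100:260,340:520],None,fx=3.6,fy=3.6,interpolation=cv2.INTER_CUBIC)
    cv2.imwrite(f"pics/{n}4.png",im)
E
```

```text
pos [0.5293 0.1695 0.1333] yaw 153.39 tilt 0.2 q6 -56.1 F [ 0.5  0.2 -1.9] open 0.134 t 8.12
total units [ 0.018 -0.043  0.533] norm 0.54 turn units 0.018
```

View pics/wrist4.png

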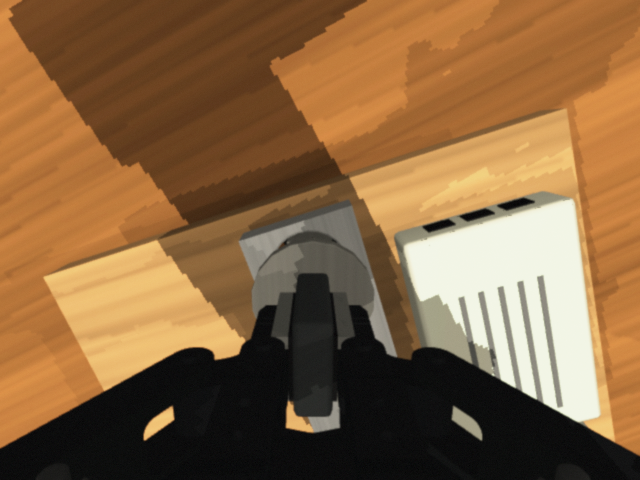

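View pics/scene4.png

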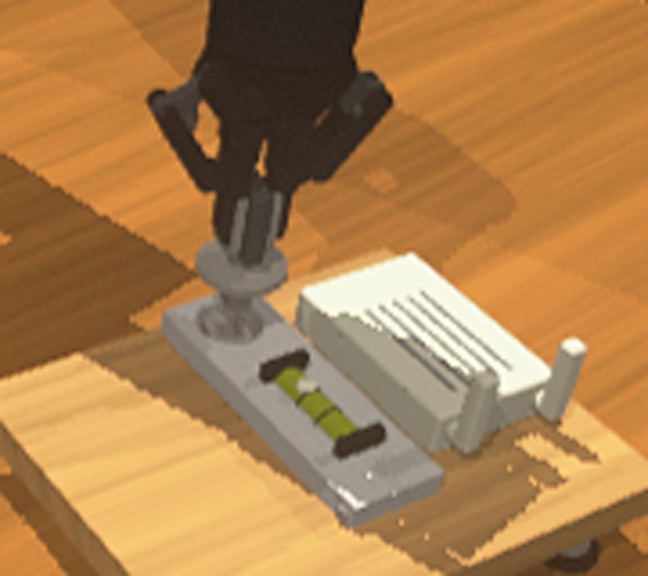

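The key's shank stands over the level's hole, and the vial is visible from the scene camera at about (320,405) in the crop. I'll settle, then centre finely.

Request:
{"api": "step_arm", "payload": {"targets": [[[0,0,0,0,0],[0,0,0,0,0],[0,0,0,0,0],[0,0,0,0,0]]]}}

```text
time: 8.55
eef_pos: [0.528, 0.1693, 0.1315]
tcp_rot: [0.23, 0.973, 0.0, 0.0]
contact_force: [0.5, -0.6, -2.6]
opening: 0.134
```

```bash
python3 - <<'E'
from h import *
go([0.528,0.1683,0.118],153.3)
E
```

```text
pos [0.528  0.1693 0.1315] yaw 153.39 tilt 0.01 q6 -56.1 F [ 0.5 -0.6 -2.6] open 0.134 t 8.55
total units [-0.011 -0.023  0.336] norm 0.34 turn units 0.017
```

Request:
{"api": "step_arm", "payload": {"targets": [[[0,-0.01,-0.02,0.1,0],[0,0,0,0.1,0],[0,0,0,0.1,0],[0,0,0,0.06,0],[0,0,0,0.06,0],[0,0,0,0.06,0],[0,0,0,0.04,0],[0,0,0,0,0],[0,0,0,0,0]]]}}

```text
time: 9.3
eef_pos: [0.5281, 0.1684, 0.1104]
tcp_rot: [0.23, 0.973, -0.0, 0.0]
contact_force: [0.3, 0.0, -1.6]
opening: 0.138
```

```bash
python3 - <<'E'
from h import *
go([0.528,0.1683,0.098],153.3)
E
```

```text
pos [0.5281 0.1684 0.1104] yaw 153.4 tilt 0.02 q6 -56.2 F [ 0.3  0.  -1.6] open 0.138 t 9.3
total units [ 0.002 -0.002  0.309] norm 0.31 turn units 0.019
```

Request:
{"api": "step_arm", "payload": {"targets": [[[0,0,0,0.06,0],[0,0,0,0.06,0],[0,0,0,0.06,0],[0,0,0,0.06,0],[0,0,0,0.06,0],[0,0,0,0.03,0],[0,0,0,0,0]]]}}

```text
time: 9.88
eef_pos: [0.5282, 0.1683, 0.0974]
tcp_rot: [0.23, 0.973, -0.0, 0.0]
contact_force: [0.3, -1.2, -0.6]
opening: 0.138
```

Request:
{"api": "step_arm", "payload": {"targets": [[[0,0,0,0.03,0],[0,0,0,0.03,0],[0,0,0,0,0],[0,0,0,0,0]]]}}

```text
time: 10.22
eef_pos: [0.5283, 0.1684, 0.0954]
tcp_rot: [0.23, 0.973, 0.0, 0.0]
contact_force: [-0.6, -2.3, 3.4]
opening: 0.139
```

```bash
python3 - <<'E'
from h import *
go([0.528,0.1683,0.093],153.3)
E
```

```text
pos [0.5283 0.1684 0.0954] yaw 153.39 tilt 0.03 q6 -56.2 F [-0.6 -2.3  3.4] open 0.139 t 10.22
total units [ 0.005 -0.006  0.061] norm 0.06 turn units 0.019
```

Request:
{"api": "step_arm", "payload": {"targets": [[[0,0,0,0.02,0],[0,0,0,0.02,0],[0,0,0,0.02,0],[0,0,0,0,0],[0,0,0,0,0]]]}}

```text
time: 10.63
eef_pos: [0.5282, 0.1685, 0.0933]
tcp_rot: [0.23, 0.973, 0.0, 0.0]
contact_force: [-1.9, -1.3, 6.0]
opening: 0.135
```

Request:
{"api": "step_arm", "payload": {"targets": [[[0,0,0,0.02,0],[0,0,0,0,0],[0,0,0,0,0]]]}}

```text
time: 10.88
eef_pos: [0.5282, 0.1686, 0.0929]
tcp_rot: [0.23, 0.973, 0.0, 0.0]
contact_force: [-3.3, -1.7, 7.8]
opening: 0.131
```

Request:
{"api": "step_arm", "payload": {"targets": [[[0,0,0,0.02,0],[0,0,0,0,0],[0,0,0,0,0]]]}}

```text
time: 11.13
eef_pos: [0.5282, 0.1686, 0.0928]
tcp_rot: [0.23, 0.973, -0.0, -0.0]
contact_force: [-5.7, -1.3, 12.0]
opening: 0.132
```

Request:
{"api": "step_arm", "payload": {"targets": [[[0,0,0,0.02,0],[0,0,0,0,0],[0,0,0,0,0]]]}}

```text
time: 11.38
eef_pos: [0.5282, 0.1686, 0.0927]
tcp_rot: [0.23, 0.973, -0.0, -0.0]
contact_force: [-7.3, -1.8, 15.1]
opening: 0.128
```

```bash
python3 - <<'E'
from h import *
from plant import *
go([0.528,0.1683,0.093],153.3)
for n in ["scene","top"]:
    c=read_camera(n);np.savez(n+"5.npz",**c)
    im=c["pixels"][:,:,::-1]
    if n=="scene": im=cv2.resize(im[130:250,370:480],None,fx=4.9,fy=4.9,interpolation=cv2.INTER_CUBIC)
    cv2.imwrite(f"pics/{n}5.png",im)
E
```

```text
pos [0.5282 0.1686 0.0927] yaw 153.42 tilt 0.03 q6 -56.2 F [-7.3 -1.8 15.1] open 0.128 t 11.38
total units [ 0.002 -0.009 -0.007] norm 0.01 turn units 0.023
```

View pics/scene5.png

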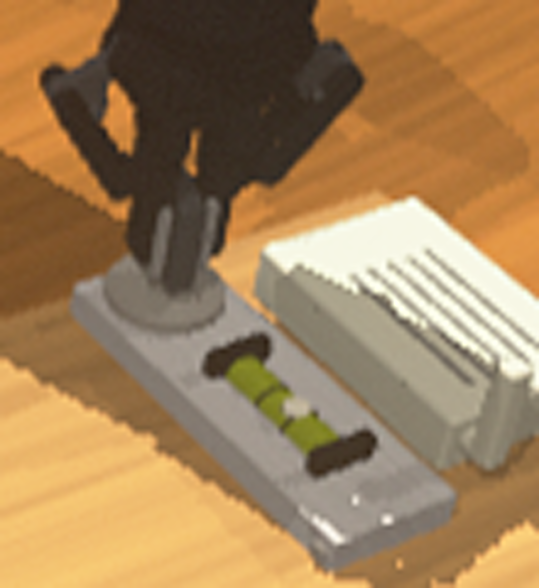

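View pics/top5.png

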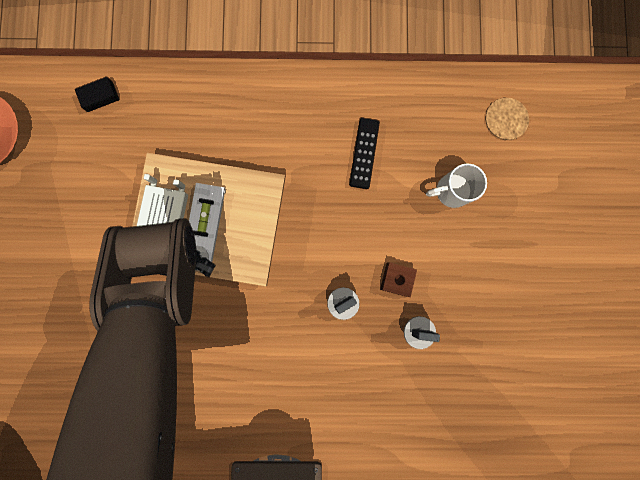

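The level now lies flat and the bubble is behind the middle: in the scene crop it's at (296,407), on the far side of the lines. I'll make a measuring tool for both views.

```bash
cat > bub.py <<'E'
from h import *
# level axis direction in world from socket to vial (from top0)
def rect(c,o,ax,h,half=0.045,px=0.0005):
    """ortho-sample plane z=h along axis ax through o"""
    n=int(2*half/px);s=np.linspace(-half,half,n);t=np.linspace(-0.016,0.016,64)
    per=np.array([-ax[1],ax[0]])
    S,T=np.meshgrid(s,t)
    P=np.stack([o[0]+S*ax[0]+T*per[0],o[1]+S*ax[1]+T*per[1],np.full_like(S,h)],-1).reshape(-1,3)
    uv=proj(c,P).reshape(64,n,2).astype(np.float32)
    return cv2.remap(c["pixels"],uv[...,0],uv[...,1],cv2.INTER_CUBIC),s,t
E
python3 - <<'E'
from bub import *
c=dict(np.load("top0.npz"))
# level outline axis: white bar in top0 via cloud/colour
W=cloud(c);p=c["pixels"].astype(int)
for n in ["top5","scene5"]:
    c=dict(np.load(n+".npz"));hsv=cv2.cvtColor(c["pixels"],cv2.COLOR_RGB2HSV)
    m=((hsv[...,0]>26)&(hsv[...,0]<42)&(hsv[...,1]>120)&(hsv[...,2]>50))
    v,u=np.nonzero(m);print(n,m.sum(),u.min(),u.max(),v.min(),v.max(),cv2.minAreaRect(np.c_[u,v].astype(np.float32)))
    Wc=cloud(c);print(np.nanpercentile(Wc[m][:,2],[5,50,95]).round(4))
    q=Wc[m];print(np.nanmedian(q,0).round(4))
    cr=c["pixels"][v.min()-12:v.max()+12,u.min()-12:u.max()+12,::-1]
    cv2.imwrite(f"pics/{n}_v.png",cv2.resize(cr,None,fx=9,fy=9,interpolation=cv2.INTER_NEAREST))
E
```

```text
top5 195 198 209 203 231 ((203.46798706054688, 217.17599487304688), (7.960402965545654, 28.80055809020996), 10.30484676361084)
[0.0767 0.081  0.0844]
[0.6082 0.1546 0.081 ]
scene5 144 416 438 203 221 ((426.7500305175781, 212.25), (25.45584487915039, 6.363961219787598), 45.0)
[0.0764 0.0807 0.083 ]
[0.6068 0.1504 0.0807]
```

View pics/scene5_v.png

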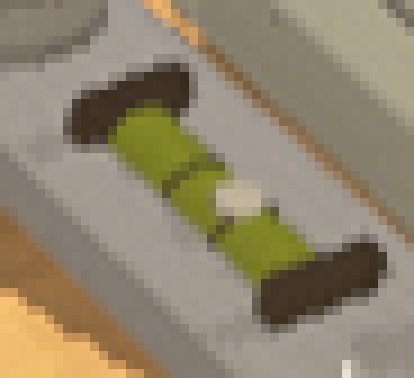

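View pics/top5_v.png

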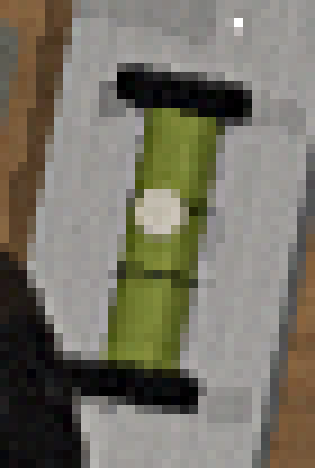

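```bash
cat >> bub.py <<'E'
O=np.array([0.528,0.1683]);YAW=np.radians(-11.0);H=0.085
def measure(c,tag=None):
    ax=np.array([np.cos(YAW),np.sin(YAW)]);o=O+0.085*ax
    im,s,t=rect(c,o,ax,H)
    hsv=cv2.cvtColor(im,cv2.COLOR_RGB2HSV).astype(int);g=hsv[...,2]
    green=(hsv[...,0]>22)&(hsv[...,0]<45)&(hsv[...,1]>100)&(g>45)
    rows=np.nonzero(green.sum(1)>50)[0];r0,r1=rows.min(),rows.max()
    cols=np.nonzero(green.sum(0)>5)[0];c0,c1=cols.min(),cols.max()
    sub=(hsv[...,1]<110)&(g>110);sub[:r0]=0;sub[r1+1:]=0;sub[:,:c0+6]=0;sub[:,c1-5:]=0
    n,l,st,ce=cv2.connectedComponentsWithStats(sub.astype(np.uint8))
    b=None
    if n>1:
        i=1+np.argmax(st[1:,4]);w=l==i;b=(s[l[w]*0+np.nonzero(w)[1]].mean()*1e3,st[i,4])
    prof=np.where(green|((g<70)),g,0)[r0+3:r1-3].astype(float)
    vis=cv2.resize(im,None,fx=4,fy=4)[:,:,::-1]
    if tag: cv2.imwrite(f"pics/{tag}_r.png",vis)
    mid=(s[c0]+s[c1])*500
    # line positions: dark minima of the profile on rows away from the bubble
    out={}
    for nm,(a,bb) in dict(lo=(r0+2,r0+8),hi=(r1-8,r1-2)).items():
        p=g[a:bb].mean(0); p=cv2.GaussianBlur(p[None].astype(np.float32),(0,0),1.5)[0]
        ks=[k for k in range(c0+12,c1-12) if p[k]==p[k-6:k+7].min() and p[k]<np.median(p[c0+5:c1-5])*0.85]
        out[nm]=[(round(s[k]*1e3,1),int(p[k])) for k in ks]
    print(tag,"bubble",b,"ends",(s[c0]*1e3).round(1),(s[c1]*1e3).round(1),"mid",mid.round(2),"t",(t[r0]*1e3).round(1),(t[r1]*1e3).round(1),"lines",out)
    return b,mid
E
python3 - <<'E'
from bub import *
for n in ["top5","scene5"]: measure(dict(np.load(n+".npz")),n)
E
```

```text
top5 bubble (np.float64(5.652471803520612), np.int32(477)) ends -30.4 29.9 mid -0.25 t -6.3 9.4 lines {'lo': [(np.float64(-8.3), 57), (np.float64(8.3), 51)], 'hi': [(np.float64(-8.8), 78)]}
scene5 bubble (np.float64(7.491400551340544), np.int32(458)) ends -28.4 31.4 mid 1.51 t -13.5 3.8 lines {'lo': [(np.float64(-2.3), 91), (np.float64(15.3), 93)], 'hi': [(np.float64(-5.8), 103)]}
```

View pics/top5_r.png

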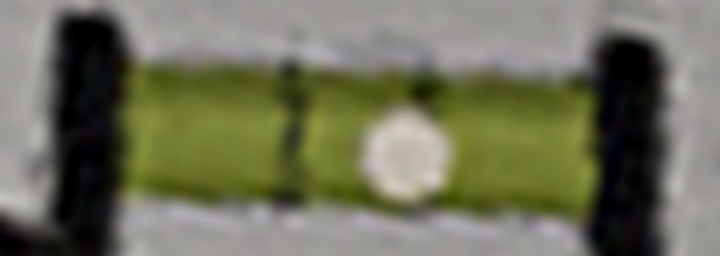

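View pics/scene5_r.png

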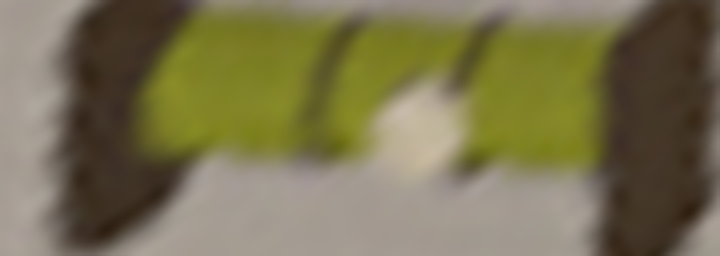

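In the top view the bubble stands about +5.8 mm behind the middle (lines at −8.5 and +8.3), so about 0.48 rad plus play is needed. I'll turn clockwise, which is positive about the downward tool z.

Request:
{"api": "step_arm", "payload": {"targets": [[[0,0,0,0,0.3],[0,0,0,0,0.4],[0,0,0,0,0.5],[0,0,0,0,0.5],[0,0,0,0,0.3],[0,0,0,0,0],[0,0,0,0,0]]]}}

```text
time: 12.07
eef_pos: [0.5286, 0.1683, 0.0929]
tcp_rot: [0.313, 0.95, -0.0, 0.0]
contact_force: [-5.5, -2.6, 14.7]
opening: 0.134
```

```bash
python3 - <<'E'
from bub import *
from plant import *
go([0.528,0.1683,0.093],153.3);print(get_state()["wrist_torque"])
measure(read_camera("top"),"top6")
E
```

```text
pos [0.5286 0.1683 0.0929] yaw 143.48 tilt 0.07 q6 -46.2 F [-5.5 -2.6 14.7] open 0.134 t 12.07
total units [ 0.013 -0.01  -0.003] norm 0.02 turn units -1.965
[-0.52754358  0.88919688  0.13133223]
top6 bubble (np.float64(10.54335681321351), np.int32(460)) ends -30.4 29.9 mid -0.25 t -6.3 9.4 lines {'lo': [(np.float64(-7.8), 66), (np.float64(7.8), 47)], 'hi': [(np.float64(-8.8), 74)]}
```

The bubble was still settling: it now reads +10.8 mm, so about 0.9 rad remains. I keep turning.

Request:
{"api": "step_arm", "payload": {"targets": [[[0,0,0,0,0.4],[0,0,0,0,0.6],[0,0,0,0,0.6],[0,0,0,0,0.6],[0,0,0,0,0.6],[0,0,0,0,0.6],[0,0,0,0,0.6],[0,0,0,0,0.6],[0,0,0,0,0.4],[0,0,0,0,0]]]}}

```text
time: 12.95
eef_pos: [0.5288, 0.1682, 0.0936]
tcp_rot: [0.512, 0.859, -0.001, 0.001]
contact_force: [-7.0, -4.4, 18.0]
opening: 0.132
```

Request:
{"api": "step_arm", "payload": {"targets": [[[0,0,0,0,0],[0,0,0,0,0],[0,0,0,0,0],[0,0,0,0,0],[0,0,0,0,0],[0,0,0,0,0],[0,0,0,0,0],[0,0,0,0,0],[0,0,0,0,0],[0,0,0,0,0]]]}}

```text
time: 13.78
eef_pos: [0.5287, 0.1682, 0.0936]
tcp_rot: [0.512, 0.859, -0.001, 0.0]
contact_force: [-7.9, -3.7, 18.0]
opening: 0.134
```

```bash
python3 - <<'E'
from bub import *
from plant import *
go([0.528,0.1683,0.093],153.3);print(get_state()["wrist_torque"])
measure(read_camera("top"),"top7")
E
```

```text
pos [0.5287 0.1682 0.0936] yaw 118.46 tilt 0.08 q6 -21.2 F [-7.9 -3.7 18. ] open 0.134 t 13.78
total units [ 0.012 -0.014  0.016] norm 0.02 turn units -6.967
[-0.64829447  1.22991789  0.08657153]
top7 bubble (np.float64(7.567573992630459), np.int32(470)) ends -29.9 29.9 mid 0.0 t -6.3 9.9 lines {'lo': [(np.float64(-7.8), 58), (np.float64(8.8), 39)], 'hi': [(np.float64(-8.3), 57)]}
```

Request:
{"api": "step_arm", "payload": {"targets": [[[0,0,0,-0.01,0.4],[0,0,0,0,0.6],[0,0,0,0,0.6],[0,0,0,0,0.6],[0,0,0,-0.01,0.6],[0,0,0,0,0.6],[0,0,0,0,0.6],[0,0,0,0,0.6],[0,0,0,0,0.6],[0,0,0,0,0.6]]]}}

```text
time: 14.67
eef_pos: [0.5288, 0.168, 0.0945]
tcp_rot: [0.711, 0.703, -0.001, 0.001]
contact_force: [-7.0, -3.9, 18.2]
opening: 0.136
```

Request:
{"api": "step_arm", "payload": {"targets": [[[0,0,0,0,0.3],[0,0,0,0,0],[0,0,0,0,0],[0,0,0,0,0],[0,0,0,0,0],[0,0,0,0,0],[0,0,0,0,0],[0,0,0,0,0],[0,0,0,0,0],[0,0,0,0,0]]]}}

```text
time: 15.5
eef_pos: [0.5288, 0.168, 0.0946]
tcp_rot: [0.72, 0.694, -0.0, 0.001]
contact_force: [-6.5, -3.9, 18.3]
opening: 0.135
```

Request:
{"api": "step_arm", "payload": {"targets": [[[0,0,0,0,0],[0,0,0,0,0],[0,0,0,0,0],[0,0,0,0,0],[0,0,0,0,0],[0,0,0,0,0],[0,0,0,0,0],[0,0,0,0,0],[0,0,0,0,0],[0,0,0,0,0]]]}}

```text
time: 16.33
eef_pos: [0.5288, 0.168, 0.0945]
tcp_rot: [0.72, 0.694, -0.001, 0.001]
contact_force: [-6.5, -4.0, 18.3]
opening: 0.132
```

```bash
python3 - <<'E'
from bub import *
from plant import *
go([0.528,0.1683,0.093],153.3);print(get_state()["wrist_torque"])
measure(read_camera("top"),"top8")
E
```

```text
pos [0.5288 0.168  0.0945] yaw 87.95 tilt 0.09 q6 9.3 F [-6.5 -4.  18.3] open 0.132 t 16.33
total units [ 0.007 -0.019  0.039] norm 0.04 turn units -13.07
[-0.65705185  1.34051579  0.09547671]
top8 bubble (np.float64(0.8127481995019227), np.int32(498)) ends -29.9 30.9 mid 0.5 t -6.3 9.9 lines {'lo': [(np.float64(-7.3), 50), (np.float64(8.8), 41)], 'hi': [(np.float64(-7.3), 41), (np.float64(9.3), 46)]}
```

View pics/top8_r.png

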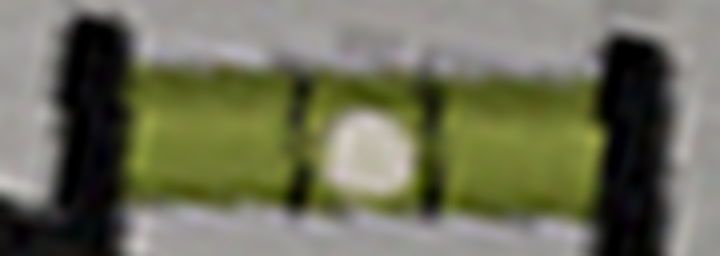

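The bubble (+0.8) sits between the lines (midpoint about +0.9). I'll wait for it to settle and check again in both views.

Request:
{"api": "step_arm", "payload": {"targets": [[[0,0,0,0,0],[0,0,0,0,0],[0,0,0,0,0],[0,0,0,0,0],[0,0,0,0,0],[0,0,0,0,0],[0,0,0,0,0],[0,0,0,0,0],[0,0,0,0,0],[0,0,0,0,0]]]}}

```text
time: 17.22
eef_pos: [0.5288, 0.168, 0.0946]
tcp_rot: [0.72, 0.694, -0.0, 0.001]
contact_force: [-7.3, -5.2, 18.7]
opening: 0.132
```

Request:
{"api": "step_arm", "payload": {"targets": [[[0,0,0,0,0],[0,0,0,0,0],[0,0,0,0,0],[0,0,0,0,0],[0,0,0,0,0],[0,0,0,0,0],[0,0,0,0,0],[0,0,0,0,0],[0,0,0,0,0],[0,0,0,0,0]]]}}

```text
time: 18.05
eef_pos: [0.5288, 0.168, 0.0945]
tcp_rot: [0.72, 0.694, -0.001, 0.001]
contact_force: [-7.1, -4.1, 18.4]
opening: 0.134
```

```bash
python3 - <<'E'
from bub import *
from plant import *
go([0.528,0.1683,0.093],153.3)
measure(read_camera("top"),"top9")
c=read_camera("scene");measure(c,"scene9")
cv2.imwrite("pics/scene9.png",cv2.resize(c["pixels"][130:250,370:480,::-1],None,fx=4.9,fy=4.9,interpolation=cv2.INTER_CUBIC))
E
```

```text
pos [0.5288 0.168  0.0945] yaw 87.95 tilt 0.09 q6 9.3 F [-7.1 -4.1 18.4] open 0.134 t 18.05
total units [ 0.007 -0.019  0.039] norm 0.04 turn units -13.07
top9 bubble (np.float64(0.5147645650438991), np.int32(504)) ends -29.9 30.9 mid 0.5 t -6.3 9.9 lines {'lo': [(np.float64(-7.3), 51), (np.float64(8.8), 42)], 'hi': [(np.float64(-7.3), 47), (np.float64(9.3), 48)]}
scene9 bubble (np.float64(2.2273547377345), np.int32(514)) ends -28.9 31.4 mid 1.26 t -13.0 4.8 lines {'lo': [(np.float64(-2.8), 92), (np.float64(14.8), 95)], 'hi': [(np.float64(-7.3), 97), (np.float64(10.8), 97)]}
```

View pics/top9_r.png

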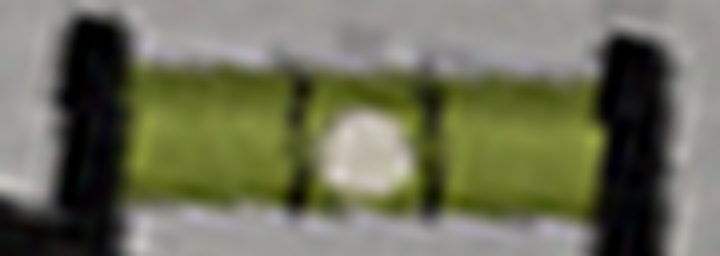

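View pics/scene9.png

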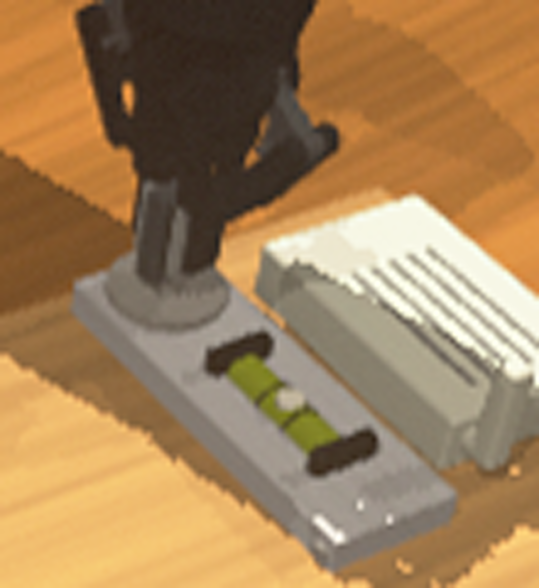

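```bash
python3 -c "
from plant import *
print(sign_off()); s=get_state();print(s['time'],s['contact_force'],s['opening'])"
```

```text
the job is handed in; nothing more can be done
None
the job is handed in; nothing more can be done
```

I took the key from the wooden holder (32×12 mm wing; the look-alikes measured 42×16 mm) and stood it in the foot's socket. I then pressed the level flat and turned about 65° clockwise. I handed the job in at about 18 s with the key still gripped and pressed; no verdict was given.

**Last checks:**
- **Bubble, top view:** it stood at +0.5 mm, with the midpoint between the lines at +0.5 to +0.9 mm, so it was within about 0.4 mm of the middle. It had settled, moving only 0.3 mm over the last 1.7 s.
- **Bubble, scene view:** it agreed within about 1 mm. That view is oblique, so I trusted it less.
- **Push and tilt:** the upward force on the tool read about 18 N (about 20 N net of the key's weight), at the top of the 10–20 N range. There was also about 8 N sideways. The tool's tilt was 0.1°.
- **Grip:** the opening read 0.134, which fits the 12 mm wing, with a 50 N squeeze set.
- **Other objects:** nothing touched the router, mug or remote that I could see. The last picture covers only the router, which was in place. The mug and remote were not pictured again after the key was pressed down.

**Disagreements:** the first bubble reading (+5.8 mm) was taken before it had settled and was too low. It read +10.8 mm after the first 10° of turning, so I turned in stages and re-measured. My first move to the key also went off course because I had the turn's sign wrong, but it touched nothing.

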